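Free the stuck vent plug of a bench kiln

TASK

The bench kiln has to start cooling through the vent in its lid. First take the clay tumbler that is drying on the lid and stand it in the free place on the plywood ware board; then work the stuck vent plug loose by twisting it to and fro as you pull, without lifting the kiln's lid off its seat, and stand the plug upright, foot down, in the free place on the kiln shelf. Set both down gently, and leave the other pots, the kiln posts, the brush crock and the glaze jar where they are.

Things in the scene. Friction and masses are not known exactly. Their poses are not given: they have to be found in the camera images.
- kiln: Fixed octagonal steel bench kiln, 278 mm across flats, its lid's flat top 225 mm above the table. It stands on either side of the table. Origin on the table under its centre, z up. Front (-x): a grey control box 50 mm deep, 130 mm wide, up to 135 mm high, and the lid's black loop handle, 35 mm out at 203 mm height. The lid is hinged at the back (+x), 160 mm from the centre.
- kiln_lid (a joint): Hinge of the kiln's lid (a 50 mm thick brick slab in a steel band, 1.5 kg, loose on its hinge, no latch): 0 is shut, grows as the lid lifts (rad). An upward pull of about 13 to 15 N at the vent starts to lift it.
- vent (a point): Centre of the vent hole at the lid's top face, 225 mm above the table, on the kiln's axis. A springy fibre seal in the hole pinches the plug's shank: a straight pull meets 20 to 28 N (the lid lifts first). Turning the plug takes 0.35 to 0.6 N m, either way, and while it turns it yields to a gentle pull: rising 5 mm per radian turned loads the lid with about 6 N.
- plug: Pale ceramic vent plug, 108 mm long, 0.3 kg. Origin at the centre of its foot, z up. Shank 40 mm diameter, from the foot to 40 mm; flange 64 mm diameter, from 40 to 52 mm, at first on the lid; flat grip tab from 52 to 108 mm, 56 mm long (plug x), 20 mm thick (plug y). The seal lets go once it has risen about 25 mm; at 40 mm the foot is clear of the lid.
- thermocouple: Fixed thermocouple head that stands 62 mm high on the kiln's lid, 42 mm diameter, with a 18 mm cable gland stub to its +y. Origin at its foot on the lid's top.
- tumbler: Plain clay tumbler without handle, open at the top, 78 mm high, 56 mm diameter at the foot, 64 mm at the rim, wall 5 mm, 0.2 kg. Origin at the centre of its foot, z up. The only pot that stands on the kiln's lid.
- ware_board: Fixed plywood ware board, 320 mm (its x) by 120 mm (its y), 16 mm thick. Origin at the centre of its underside, which lies 6 mm above the table on a grey slab. Three pot places in a row along its x, about 86 mm apart, the middle one at its centre; two are taken by the pumpkin and the planter.
- kiln_shelf: Fixed pale ceramic kiln shelf (batt) lying on the same grey slab, 230 mm (its x) by 125 mm (its y), 14 mm thick. Origin at the centre of its underside, 6 mm above the table. Three places in a row along its x, about 74 mm apart, the middle one at its centre; two are taken by the kiln posts.
- pumpkin: Small ceramic pumpkin with a stem standing on the ware board, 62 mm diameter, 70 mm high. Origin at its foot.
- planter: Small pale planter pot standing on the ware board, 62 mm diameter, 58 mm high. Origin at its foot.
- post_a: Square ceramic kiln post standing on the kiln shelf, 34 x 34 mm, 62 mm high. Origin at its foot.
- post_b: Second kiln post, the same.
- brush_crock: White crock of brushes, 80 mm diameter, 110 mm high, brushes reaching 230 mm; stands towards the back between kiln and slab. Origin at its foot.
- glaze_jar: Glaze jar with a white screw lid, 66 mm diameter, 85 mm high; stands towards the robot between kiln and slab. Origin at its foot.
Mind the look-alikes: they are no part of the job. Leave any pink look-alike of the plug alone.

How it is judged:
By the outcome, as a careful person would: the job done as asked, in the order asked, and still so for the second after the job is handed in, with the robot touching nothing.
It also fails if it takes over 72 s, if anything falls off the work surface, if the arm or the gripper's body presses on something with over 40 N, if the wrist force passes 120 N, or if a joint passes its speed limit or range.

ROBOT

A 7-joint arm with a two-finger parallel gripper is mounted at the origin on the work surface. World frame = base frame: x ahead of the robot, y to its left, z up, the work surface at z = 0. Lengths are in mm, angles in rad, forces in N, time in s.
With the tool pointing down it reaches from about 425 to 800 mm from the base axis. Payload 8.3 kg.
Tool frame: the origin (TCP) lies on the mounting face of the last link; the fingertips stand robot.tip_reach ahead of it and the grasp point (between the pads) lies 155 mm ahead of it (robot.tip_reach is the distance from the TCP to the fingertips, in mm); z points along the fingers, y is the line along which they close (so a half turn about z gives the same grasp; the last joint's range is limited). The gripper opens to 85 mm and grips with 20 to 120 N. Pads are 22 mm wide; open, the fingers measure 114 mm over their backs; the gripper's body (76 mm by 85 mm) begins 54 mm behind the grasp point. The pads swing forward as they close: fully open they stand 13 mm farther back than shut.
Start: joints at [-1.374, 0.383, 0.016, 1.37, -0.006, 1.388, -0.046], TCP at [160.515, 604.029, 404.679] pointing down, gripper open.
Joint ranges: [-2.95, 2.95], [-0.25, 2.06], [-1.52, 1.56], [0.18, 2.33], [-1.44, 4.58], [0.02, 2.06], [-3.01, 3.01]. Speed limits (rad/s): [2.39, 2.39, 3.01, 3.01, 3.14, 3.14, 3.14].

INTERFACE

Orientations are given as [roll, pitch, yaw] about the fixed x, y, z axes, in that order (R = Rz(yaw) Ry(pitch) Rx(roll)).
In Python, from plant import robot, eyes, finish_job gives the robot as it stands. The module is installed in compiled form; this text tells all that it offers.
- The arm moves only by the shell command python3 -m pendant 'ROWS' [OPENING] [FORCE]. ROWS is JSON, a list of rows, each a list of 2 entries, a list of its own where there are three numbers: the shift along the tool's x, y, z in units of 25 cm (1.0 is 25 cm), then the turn about the tool's z in units of pi/4 rad (1.0 is pi/4 rad). A call has 1 to 20 rows; each row is the pose to reach, as a shift and turn from the pose commanded when the call began, along the tool's axes at that moment; what a row does not reach only later rows make up. A row lasts 1/8 s, in which the tool goes at most 62.5 mm and 10.7 degrees, less where a joint would pass 70% of its speed; a pose out of reach is approached as far as the arm can. A call with a number of a shift or a turn outside -1 to 1 is refused whole. A call with a gripper value outside its range is refused whole. OPENING is the finger opening in mm, from 0 to 85.4, set as the call begins (- or left out, the last holds). The fingers move at their own pace and stop on an object; FORCE is the grip in N (left out, the last holds). Time passes only in rows, so rows that repeat a pose let the fingers close. It gives the time, the measured TCP pose, the force, the opening and the grip force at its end, in the units of the state.
- robot.sense(): the state, without advancing time (a new reading comes with each control period).
- eyes.get_image(name): name is "scene" or "side" or "wrist"; returns a dict with "color" (384x512x3 uint8, red, green, blue), "fx", "fy", "cx", "cy" (pixels), "k1" (the pictures are not rectified: a ray, as slopes to the right and down, at radius r is drawn at 1 + k1 r^2 times it, then the intrinsics apply), "rvec" (rotation vector, rad) and "tvec" (3), from world to camera coordinates, as OpenCV has them. Camera axes: x right, y down, z forward; pixel columns grow to the right and rows downward; lengths in mm; the calibration is good to about 2 mm. A picture is of the moment at which its call begins. There is no depth.
- finish_job(): hands the job in; it is judged then, once.
The state is a dict: "t": time; "joint_positions": joint angles; "joint_velocities": joint speeds; "joint_torque": joint torques, N m; "eef_pos": TCP position; "tool_rot": TCP orientation; "contact_force": force on the tool from outside, world axes, zero at the start; "ft_torque": the same for the moment, N m; "width": finger opening in mm; "gripper_force": force on a finger pad.
Only numpy, scipy, OpenCV 4.12 (cv2) and the standard library are available. Lean on these libraries where they do the work, as an engineer would, in place of code of your own. Each camera call takes 0.05 s, during which the arm holds its last target. There are 200 camera calls.

## Working session

There is one attempt and no reset: what is moved stays moved. The work goes in short steps, Python scripts to look and compute and a shell command to move; the robot and the scene stay as the last step left them, time stands still between calls to the robot, and variables do not carry over. Pictures are saved under pics/ and viewed, at most 13 in all, crops included, and the job is handed in when it is done.

```bash
mkdir -p pics
cat > h.py <<'E'
import numpy as np, cv2
from plant import robot, eyes
def snap(name,fn=None):
    d=eyes.get_image(name)
    if fn: cv2.imwrite('pics/'+fn,cv2.cvtColor(d['color'],cv2.COLOR_RGB2BGR))
    np.savez('pics/'+(fn or name)+'.npz',**d)
    return d
def load(fn): return dict(np.load('pics/'+fn+'.npz'))
def ray(d,u,v):
    x,y=(u-d['cx'])/d['fx'],(v-d['cy'])/d['fy']
    rd=np.hypot(x,y); r=rd
    for _ in range(30): r=rd/(1+d['k1']*r*r)
    s=r/rd if rd>0 else 1
    R=cv2.Rodrigues(np.array(d['rvec'],float))[0]; t=np.array(d['tvec'],float).ravel()
    w=R.T@np.array([x*s,y*s,1]); return -R.T@t, w/np.linalg.norm(w)
def onz(d,u,v,z):
    c,w=ray(d,u,v); return c+w*(z-c[2])/w[2]
def tri(*obs):
    A=np.zeros((3,3));b=np.zeros(3)
    for d,u,v in obs:
        c,w=ray(d,u,v);P=np.eye(3)-np.outer(w,w);A+=P;b+=P@c
    p=np.linalg.solve(A,b); return p,[np.linalg.norm((np.eye(3)-np.outer(ray(*o)[1],ray(*o)[1]))@(p-ray(*o)[0])) for o in obs]
def proj(d,p):
    R=cv2.Rodrigues(np.array(d['rvec'],float))[0]; q=R@np.array(p,float)+np.array(d['tvec'],float).ravel()
    x,y=q[:2]/q[2];s=1+d['k1']*(x*x+y*y);return x*s*d['fx']+d['cx'],y*s*d['fy']+d['cy']
E
python3 - <<'E'
from h import *
ims=[snap('scene','a_scene.png'),snap('side','a_side.png'),snap('wrist','a_wrist.png')]
o=np.hstack([i['color'] for i in ims[:2]])
for i in ims: print(ray(i,256,192), i['k1'])
print(robot.sense(), robot.tip_reach)
E
```

```text
(array([ 755.88354039,  262.2062564 , 1296.62490985]), array([-0.1711982 , -0.26141611, -0.94992252])) -0.07787398959616407
(array([ 249.11882582, 1007.70973365, 1128.32773883]), array([ 0.18954401, -0.72840243, -0.65840943])) -0.017111040681349804
(array([ 86.15756452, 621.78623338, 373.93847456]), array([ 0.31708202, -0.08086101, -0.9449447 ])) -0.05119457836392422
{'t': 0.15, 'joint_positions': array([-1.37394436,  0.38400903,  0.01634022,  1.37085794, -0.00628001,
        1.38822171, -0.04652866]), 'joint_velocities': array([-0.00010554, -0.00233086,  0.00108149, -0.00188501,  0.00015027,
       -0.0017124 , -0.00095361]), 'joint_torque': array([ 2.18500914e-03, -6.28158045e+01,  8.45592767e-01, -3.72168088e+01,
        1.66937319e-02,  1.09941408e-02, -3.21597656e-05]), 'eef_pos': array([160.43762901, 603.9290992 , 403.95539867]), 'tool_rot': array([-3.14014562e+00,  1.48172203e-05,  2.88191256e+00]), 'contact_force': array([-0.15006326,  0.75487507,  0.53478713]), 'ft_torque': array([-0.0250859 , -0.0363357 ,  0.00354689]), 'gripper_force': 0.0, 'width': 85.49426099799251} 173.4
```

View pics/a_scene.png

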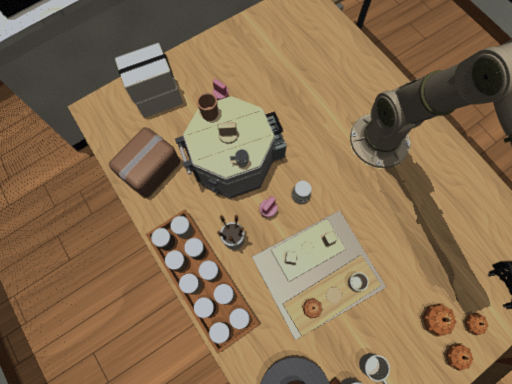

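View pics/a_side.png

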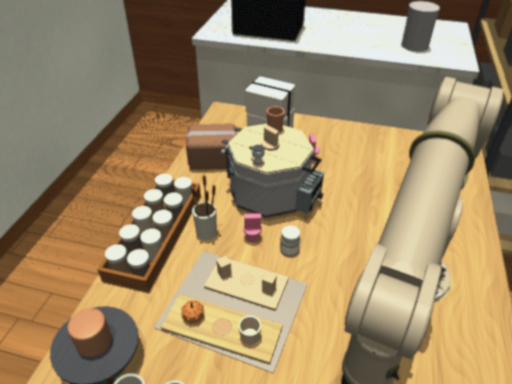

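View pics/a_wrist.png

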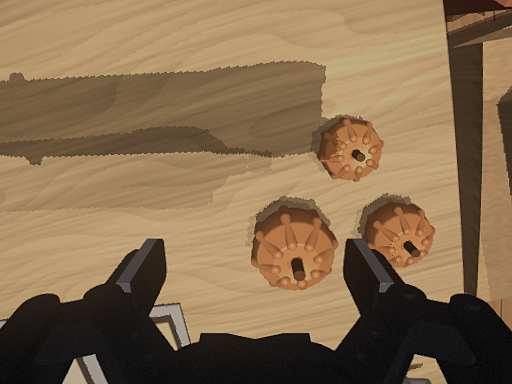

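Run:
```python
from h import *
def crop(fn,u,v,w,h):
    c=cv2.resize(load(fn)['color'][v:v+h,u:u+w],(400,300),interpolation=cv2.INTER_CUBIC)[...,::-1].copy()
    for k in range(0,w,20): cv2.putText(c,str(u+k),(k*400//w,10),0,.35,(0,0,255));cv2.line(c,(k*400//w,12),(k*400//w,18),(0,0,255))
    for k in range(0,h,20): cv2.putText(c,str(v+k),(0,k*300//h+4),0,.35,(255,0,0));cv2.line(c,(24,k*300//h),(30,k*300//h),(255,0,0))
    return c
S,T='a_scene.png','a_side.png'
cv2.imwrite('pics/b.png',np.vstack([np.hstack([crop(S,175,80,120,90),crop(S,245,212,144,108)]),np.hstack([crop(T,220,100,112,84),crop(T,155,250,160,120)])]))
```

```text
(no output)
```

View pics/b.png

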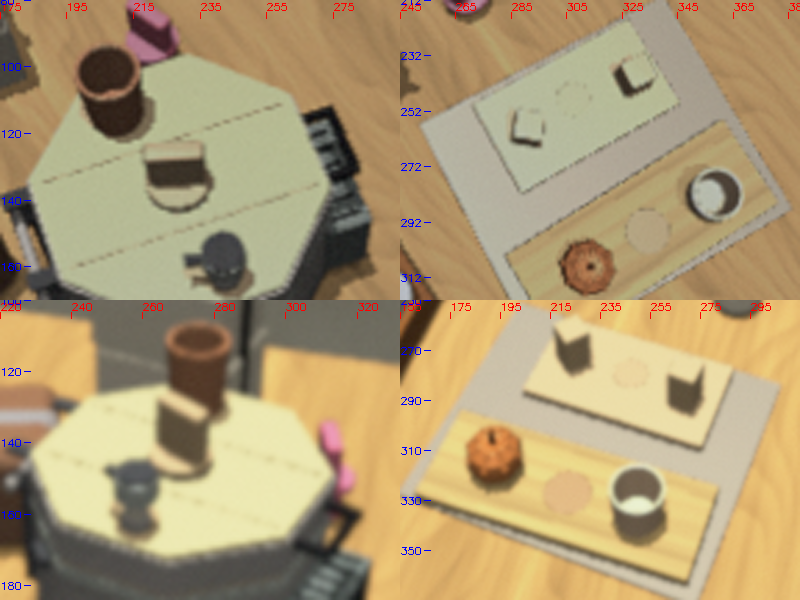

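Run:
```python
from h import *
np.set_printoptions(precision=1,suppress=True)
S,T=load('a_scene.png'),load('a_side.png')
for n,a,b in [('tumb',(207.4,101.6),(275.7,111.2)),('tab',(227.5,125.3),(271,128.6)),('ware',(334.3,294.8),(221.8,326.8)),('shelf',(307.6,246.9),(247.4,279.2)),('thermo',(241.4,152.5),(257.5,147))]:
    print(n,*tri((S,*a),(T,*b)))
l,r=onz(S,218.7,125.9,293),onz(S,236.2,125,293);print('tab ends',l,r,np.degrees(np.arctan2(*(r-l)[1::-1])))
l,r=onz(T,263.3+.8,126,293),onz(T,278,130.5,293);print('side ends',l,r,np.degrees(np.arctan2(*(r-l)[1::-1])))
# ware board lines: pumpkin & planter, shelf edges
for n,u,v,z in [('plan',345+13-.5,280,80),('pump',313,307.5,80),('jar',303,188,85),('crock',232,232,110),('pinkA',220,85,60),('pinkB',269,207,60),('pa',292,254.5,82),('pb',330,236.5,82),('kilnbox',278,125,135),('hinge',183,150,225)]: print(n,onz(S,u,v,z))
for u,v in [(271.5,248.5),(327,219),(345.5,249),(289,281)]: print('shelfcorner',onz(S,u,v,20))
```

```text
tumb [ 532.4 -344.2  299.1] [np.float64(1.1845621586976243), np.float64(1.1845621586978032)]
tab [ 524.7 -241.2  293. ] [np.float64(1.1221103799826175), np.float64(1.1221103799824756)]
ware [514.1 358.5  19.9] [np.float64(0.3166037943579862), np.float64(0.31660379435810804)]
shelf [490.6 177.6  15.9] [np.float64(0.09778389042556154), np.float64(0.09778389042570723)]
thermo [ 541.7 -142.1  284.5] [np.float64(2.8731452757481377), np.float64(2.873145275748228)]
tab ends [ 548.9 -254.   293. ] [ 503.2 -226.2  293. ] 148.6323394280464
side ends [ 550.1 -251.7  293. ] [ 498.7 -237.3  293. ] 164.4324820734477
plan [435.4 360.7  80. ]
pump [605.2 346.4  80. ]
jar [395.   9.  85.]
crock [684.2   4.8 110. ]
pinkA [ 399.4 -524.8   60. ]
pinkB [526.8  -7.2  60. ]
pa [561.5 173.   82. ]
pb [421.8 196.7  82. ]
kilnbox [ 341.7 -219.2  135. ]
hinge [ 675.2 -281.1  225. ]
shelfcorner [597.9 111.3  20. ]
shelfcorner [374.8 137.4  20. ]
shelfcorner [387.4 259.   20. ]
shelfcorner [612.6 235.1  20. ]
```

```bash
cat >> h.py <<'E'
def plan(*targets):
    """targets (x,y,z,yawdeg): prints shift/turn in command units, each as a separate call"""
    s=robot.sense(); p=s['eef_pos'].copy(); y=s['tool_rot'][2]
    for t in targets:
        d=np.array(t[:3])-p; c,n=np.cos(y),np.sin(y)
        sh=np.array([d@[c,n,0],d@[n,-c,0],-d[2]])/250
        dy=(np.radians(t[3])-y+np.pi)%(2*np.pi)-np.pi
        print(np.round(sh,3).tolist(),round(-dy/(np.pi/4),3),'rows>',round(max(np.linalg.norm(sh)*4,abs(np.degrees(dy))/10.7),1))
        p=np.array(t[:3],float);y=np.radians(t[3])
E
python3 -c "
from h import *
plan((300,450,540,145),(440,300,540,124),(560,80,560,98),(575,-150,560,75),(515,-320,500,57))"
```

```text
[-0.698, -0.452, -0.544] 0.447 rows> 4.0
[-0.803, -0.17, -0.0] 0.467 rows> 3.3
[-0.998, -0.094, -0.08] 0.578 rows> 4.0
[-0.919, -0.069, -0.0] 0.511 rows> 3.7
[-0.719, -0.056, 0.24] 0.4 rows> 3.0
```

```bash
python3 -m pendant '[[[-0.35,-0.23,-0.27],0.22],[[-0.7,-0.45,-0.54],0.45],[[-0.7,-0.45,-0.54],0.45],[[-0.7,-0.45,-0.54],0.45],[[-0.7,-0.45,-0.54],0.45]]' 85 && python3 -m pendant '[[[-0.8,-0.17,0],0.47],[[-0.8,-0.17,0],0.47],[[-0.8,-0.17,0],0.47],[[-0.8,-0.17,0],0.47],[[-0.8,-0.17,0],0.47],[[-0.8,-0.17,0],0.47]]'
python3 - <<'E'
from h import *
snap('wrist','c_wrist.png'); plan((560,80,560,98),(570,-150,560,75),(515,-320,520,57))
E
```

```text
t: 0.78
eef_pos: [304.7, 446.7, 543.4]
tool_rot: [3.135, 0.001, 2.52]
contact_force: [-0.3, 0.0, -0.3]
width: 85.3
gripper_force: 0.0
t: 1.52
eef_pos: [438.5, 302.7, 539.1]
tool_rot: [-3.141, -0.001, 2.163]
contact_force: [0.3, 0.1, 1.1]
width: 85.0
gripper_force: 0.0
[-1.011, -0.094, -0.083] 0.577 rows> 4.1
[-0.917, -0.088, -0.0] 0.511 rows> 3.7
[-0.714, -0.037, 0.16] 0.4 rows> 2.9
```

View pics/c_wrist.png

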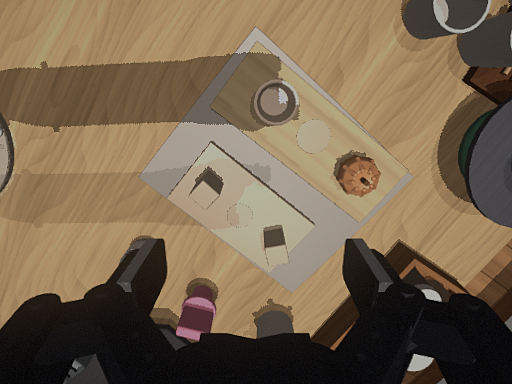

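The wrist view shows the free ware-board disc at (313,136) and the free shelf disc at (240,215), between pots and posts respectively. I'll combine these with the scene and side readings while driving on.

```bash
python3 -m pendant '[[[-1,-0.1,-0.08],0.58],[[-1,-0.1,-0.08],0.58],[[-1,-0.1,-0.08],0.58],[[-1,-0.1,-0.08],0.58],[[-1,-0.1,-0.08],0.58]]' && python3 -m pendant '[[[-0.92,-0.09,0],0.51],[[-0.92,-0.09,0],0.51],[[-0.92,-0.09,0],0.51],[[-0.92,-0.09,0],0.51],[[-0.92,-0.09,0],0.51]]' && python3 -m pendant '[[[-0.7,-0.04,0.16],0.4],[[-0.7,-0.04,0.16],0.4],[[-0.7,-0.04,0.16],0.4],[[-0.7,-0.04,0.16],0.4],[[-0.7,-0.04,0.16],0.4]]'
python3 - <<'E'
from h import *
W,S,T=load('c_wrist.png'),load('a_scene.png'),load('a_side.png')
print(tri((W,313,136),(S,334.3,294.8),(T,221.8,326.8)),onz(W,313,136,22)); print(tri((W,240,215),(S,307.6,246.9),(T,247.4,279.2)),onz(W,240,215,20))
for n,u,v,z in [('plan',276,101,80),('pump',363,182,92),('pa',275,252,82),('pb',206,193,82)]: print(n,onz(W,u,v,z))
snap('wrist','d_wrist.png')
E
```

```text
t: 2.2
eef_pos: [558.8, 74.8, 559.9]
tool_rot: [3.141, 0.002, 1.697]
contact_force: [-0.7, 0.6, 0.4]
width: 85.1
gripper_force: 0.0
t: 2.82
eef_pos: [565.6, -154.3, 559.4]
tool_rot: [-3.141, 0.001, 1.299]
contact_force: [-0.2, -0.0, -0.2]
width: 85.4
gripper_force: 0.0
t: 3.45
eef_pos: [511.7, -316.0, 519.4]
tool_rot: [-3.141, -0.001, 0.993]
contact_force: [0.6, 0.4, 0.4]
width: 85.3
gripper_force: 0.0
(array([514.34897546, 356.78634119,  18.44892609]), [np.float64(2.487332944402183), np.float64(1.9989828521083592), np.float64(0.5798129646888277)]) [513.77727453 354.38724396  22.        ]
(array([491.21183556, 176.84631734,  17.37661736]), [np.float64(2.383902450567053), np.float64(0.9072713450071203), np.float64(1.6235599378493064)]) [491.98075532 175.60230531  20.        ]
plan [429.61204229 365.61760666  80.        ]
pump [595.69586474 343.495635    92.        ]
pa [559.52840094 177.3303592   82.        ]
pb [419.18581812 201.03251085  82.        ]
```

View pics/d_wrist.png

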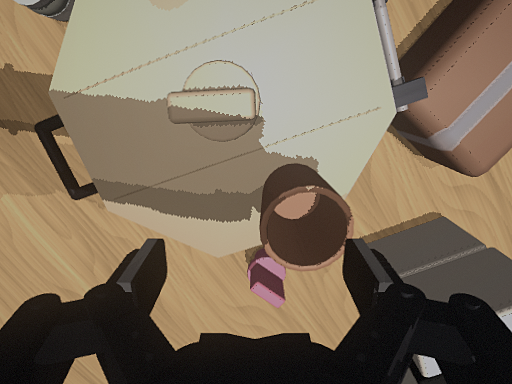

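Run:
```python
from h import *
np.set_printoptions(precision=1,suppress=True)
D,S,T=load('d_wrist.png'),load('a_scene.png'),load('a_side.png')
print(onz(D,307,228,303), tri((D,307,228),(S,207.4,101.6),(T,275.7,111.2)))
for u in ((261,228),(352,228)): print(onz(D,*u,303))
a,b=onz(D,170,94,293),onz(D,251,88,293); print(a,b,np.degrees(np.arctan2(*(b-a)[1::-1])))
c=D['color'][70:160,140:290]; cv2.imwrite('pics/e.png',cv2.resize(c,(750,450),interpolation=cv2.INTER_CUBIC)[...,::-1])
x=tri((D,307,228),(S,207.4,101.6))[0]
plan((532,-344,490,57))
```

```text
[ 533.6 -347.6  303. ] (array([ 532.7, -348.1,  296.8]), [np.float64(2.3411360410497983), np.float64(2.864503348226365), np.float64(0.712191774914657)])
[ 508.  -330.8  303. ]
[ 558.8 -364.2  303. ]
[ 507.7 -228.1  293. ] [ 551.4 -252.7  293. ] -29.377926687861727
[-0.051, 0.129, 0.118] -0.001 rows> 0.7
```

View pics/e.png

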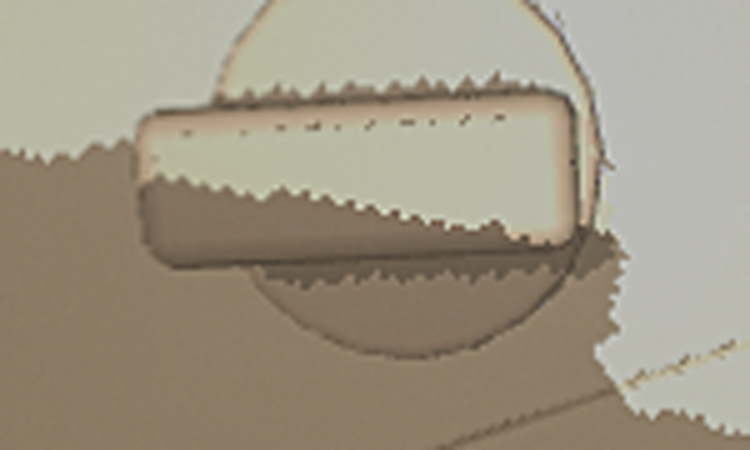

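```bash
python3 -m pendant '[[[-0.055,0.14,0.11],0],[[-0.055,0.14,0.11],0],[[-0.055,0.14,0.11],0],[[-0.055,0.14,0.11],0]]'
python3 - <<'E'
from h import *
np.set_printoptions(precision=1,suppress=True)
D,S,T=load('d_wrist.png'),load('a_scene.png'),load('a_side.png')
print('tab',onz(D,212,105.6,293),tri((D,212,105.6),(S,227.5,125.3),(T,271,128.6)))
a,b=onz(D,172,107.5,293),onz(D,252,103.6,293);print(np.degrees(np.arctan2(*(b-a)[1::-1])))
plan((533,-346.5,428,57))
E
```

```text
t: 4.0
eef_pos: [532.1, -348.0, 493.5]
tool_rot: [3.14, -0.001, 0.991]
contact_force: [0.6, -1.2, -1.0]
width: 84.9
gripper_force: 0.0
tab [ 525.3 -248.1  293. ] (array([ 524.7, -246.1,  288.5]), [np.float64(1.9079831290179525), np.float64(3.073445682603496), np.float64(1.6382803307257974)])
-30.691914644118025
[0.007, -0.0, 0.262] -0.005 rows> 1.0
```

```bash
python3 -m pendant '[[[0,0,0.13],0],[[0,0,0.26],0],[[0,0,0.26],0],[[0,0,0.26],0]]' && python3 -m pendant '[[[0,0,0],0],[[0,0,0],0],[[0,0,0],0],[[0,0,0],0],[[0,0,0],0],[[0,0,0],0],[[0,0,0],0],[[0,0,0],0]]' 50 30
```

```text
t: 4.5
eef_pos: [532.0, -349.0, 429.2]
tool_rot: [3.139, -0.0, 0.99]
contact_force: [0.3, 0.3, 0.6]
width: 84.7
gripper_force: 0.0
t: 5.5
eef_pos: [531.8, -349.4, 429.3]
tool_rot: [3.139, -0.0, 0.989]
contact_force: [-1.2, 1.9, 5.7]
width: 63.0
gripper_force: 31.6
```

```bash
python3 -m pendant '[[[0,0,-0.05],0],[[0,0,-0.15],0],[[0,0,-0.3],0],[[0,0,-0.45],0],[[0,0,-0.45],0],[[0,0,-0.45],0]]'
python3 -c "
from h import *
plan((570,-140,540,75),(560,80,540,100),(500,290,480,136),(514,356,300,174),(514,356,226.5,174))"
```

```text
t: 6.25
eef_pos: [531.7, -349.2, 539.3]
tool_rot: [-3.141, 0.0, 0.989]
contact_force: [-0.2, 0.2, -2.8]
width: 63.1
gripper_force: 33.6
[0.783, -0.332, -0.003] -0.408 rows> 3.4
[0.84, -0.266, -0.0] -0.556 rows> 3.5
[0.869, -0.09, 0.24] -0.8 rows> 3.6
[0.143, 0.229, 0.72] -0.844 rows> 3.6
[0.0, 0.0, 0.294] -0.0 rows> 1.2
```

```bash
python3 -m pendant '[[[0.15,-0.06,0],-0.1],[[0.35,-0.15,0],-0.2],[[0.58,-0.24,0],-0.3],[[0.78,-0.33,0],-0.41],[[0.78,-0.33,0],-0.41]]' && python3 -m pendant '[[[0.2,-0.06,0],-0.15],[[0.42,-0.13,0],-0.3],[[0.63,-0.2,0],-0.45],[[0.84,-0.27,0],-0.56],[[0.84,-0.27,0],-0.56]]' && python3 -m pendant '[[[0.21,-0.02,0.06],-0.2],[[0.43,-0.04,0.12],-0.4],[[0.65,-0.07,0.18],-0.6],[[0.87,-0.09,0.24],-0.8],[[0.87,-0.09,0.24],-0.8],[[0.87,-0.09,0.24],-0.8]]'; python3 -c "
from h import *
plan((514,356,310,174),(514,356,226.5,174))"
```

```text
t: 6.88
eef_pos: [571.8, -134.2, 537.7]
tool_rot: [-3.138, -0.002, 1.323]
contact_force: [-0.4, -1.0, -1.9]
width: 63.0
gripper_force: 33.9
t: 7.5
eef_pos: [558.3, 85.1, 537.7]
tool_rot: [-3.138, -0.002, 1.761]
contact_force: [-0.4, -0.6, -2.3]
width: 63.1
gripper_force: 34.0
t: 8.25
eef_pos: [498.3, 288.1, 478.9]
tool_rot: [-3.14, 0.001, 2.376]
contact_force: [0.7, 0.3, -1.5]
width: 62.9
gripper_force: 34.1
[0.143, 0.24, 0.675] -0.841 rows> 3.5
[0.0, 0.0, 0.334] -0.0 rows> 1.3
```

```bash
python3 -m pendant '[[[0.05,0.08,0.1],-0.22],[[0.1,0.17,0.25],-0.44],[[0.143,0.24,0.45],-0.66],[[0.143,0.24,0.67],-0.84],[[0.143,0.24,0.67],-0.84],[[0.143,0.24,0.67],-0.84]]'
python3 - <<'E'
from h import *
snap('scene','f_scene.png');snap('side','f_side.png')
a=load('f_side.png')['color'][280:360,170:277];b=load('f_scene.png')['color'][255:335,285:392]
cv2.imwrite('pics/f.png',np.vstack([cv2.resize(i,(400,300),interpolation=cv2.INTER_CUBIC) for i in(a,b)])[...,::-1])
plan((514,356,232,174))
E
```

```text
t: 9.0
eef_pos: [514.8, 356.2, 314.8]
tool_rot: [3.14, 0.003, 3.033]
contact_force: [0.3, -0.6, -0.6]
width: 63.0
gripper_force: 34.6
[0.002, -0.004, 0.335] -0.002 rows> 1.3
```

View pics/f.png

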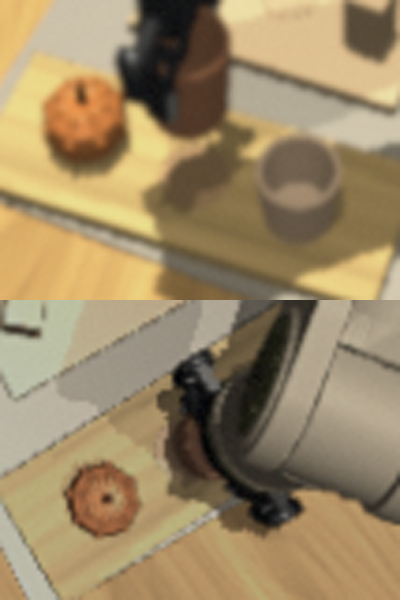

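The tumbler hangs upright over the free disc, and the fingers are clear of the pumpkin and the planter. Next I'll lower it.

```bash
python3 -m pendant '[[[0,0,0.15],0],[[0,0,0.27],0],[[0,0,0.32],0],[[0,0,0.335],0],[[0,0,0.335],0]]' && python3 -m pendant '[[[0,0,0.006],0],[[0,0,0.012],0],[[0,0,0.016],0],[[0,0,0.016],0]]'
```

```text
t: 9.72
eef_pos: [513.7, 357.7, 229.9]
tool_rot: [3.14, 0.002, 3.039]
contact_force: [-0.0, -0.5, -2.1]
width: 63.1
gripper_force: 34.6
t: 10.22
eef_pos: [513.8, 357.4, 226.4]
tool_rot: [3.14, 0.002, 3.038]
contact_force: [-1.9, -2.5, 8.5]
width: 62.7
gripper_force: 34.6
```

```bash
python3 -m pendant '[[[0,0,0],0],[[0,0,0],0],[[0,0,0],0],[[0,0,0],0]]' 80 && python3 -m pendant '[[[0,0,-0.1],0],[[0,0,-0.3],0],[[0,0,-0.55],0],[[0,0,-0.8],0],[[0,0,-1],0],[[0,0,-1],0],[[0,0,-1],0]]'; python3 -c "
from h import *
plan((500,290,520,137),(560,80,560,97),(570,-140,540,57),(525,-247,500,60))"
```

```text
t: 10.72
eef_pos: [513.2, 357.5, 224.3]
tool_rot: [-3.141, -0.0, 3.039]
contact_force: [0.3, 0.3, 0.1]
width: 79.8
gripper_force: 0.0
t: 11.6
eef_pos: [513.1, 357.5, 473.7]
tool_rot: [-3.141, -0.001, 3.039]
contact_force: [0.1, -1.4, -0.8]
width: 80.2
gripper_force: 0.0
[0.025, -0.274, -0.185] 0.825 rows> 3.5
[-0.748, -0.451, -0.16] 0.889 rows> 3.7
[-0.878, -0.068, 0.08] 0.889 rows> 3.7
[-0.457, 0.082, 0.16] -0.067 rows> 2.0
```

```bash
python3 -m pendant '[[[0.03,-0.27,-0.18],0.82],[[0.03,-0.27,-0.18],0.82],[[0.03,-0.27,-0.18],0.82],[[0.03,-0.27,-0.18],0.82],[[0.03,-0.27,-0.18],0.82]]' && python3 -m pendant '[[[-0.75,-0.45,-0.16],0],[[-0.75,-0.45,-0.16],0],[[-0.75,-0.45,-0.16],0],[[-0.75,-0.45,-0.16],0],[[-0.75,-0.45,-0.16],0]]'; python3 -c "
from h import *
plan((570,-120,550,140),(535,-240,530,149.3))"
```

```text
t: 12.22
eef_pos: [498.7, 291.3, 517.6]
tool_rot: [-3.138, -0.001, 2.396]
contact_force: [-0.7, 0.3, 0.4]
width: 80.0
gripper_force: 0.0
t: 12.85
eef_pos: [560.6, 77.4, 559.2]
tool_rot: [-3.14, 0.001, 2.39]
contact_force: [-0.3, 0.1, 0.4]
width: 80.2
gripper_force: 0.0
[-0.566, -0.551, 0.037] -0.067 rows> 3.2
[-0.201, -0.458, 0.08] -0.207 rows> 2.0
```

```bash
python3 -m pendant '[[[-0.57,-0.55,0.04],-0.07],[[-0.57,-0.55,0.04],-0.07],[[-0.57,-0.55,0.04],-0.07],[[-0.57,-0.55,0.04],-0.07],[[-0.57,-0.55,0.04],-0.07]]' && python3 -m pendant '[[[-0.2,-0.46,0.08],-0.21],[[-0.2,-0.46,0.08],-0.21],[[-0.2,-0.46,0.08],-0.21],[[-0.2,-0.46,0.08],-0.21]]'
python3 - <<'E'
from h import *
g=snap('wrist','g_wrist.png'); u,v=[int(i) for i in proj(g,(525,-247,290))];print(u,v,u-75,v-56)
x,y=max(0,u-75),max(0,v-56);c=g['color'][y:y+112,x:x+150];print(x,y,c.shape); cv2.imwrite('pics/g.png',cv2.resize(c,None,fx=5,fy=5,interpolation=cv2.INTER_CUBIC)[...,::-1])
E
```

```text
t: 13.48
eef_pos: [571.5, -116.1, 548.4]
tool_rot: [-3.141, -0.002, 2.451]
contact_force: [0.4, 1.4, -0.8]
width: 80.1
gripper_force: 0.0
t: 13.98
eef_pos: [537.5, -234.7, 529.1]
tool_rot: [3.141, -0.001, 2.618]
contact_force: [-0.0, 0.1, 0.2]
width: 80.0
gripper_force: 0.0
232 190 157 134
157 134 (112, 150, 3)
```

View pics/g.png

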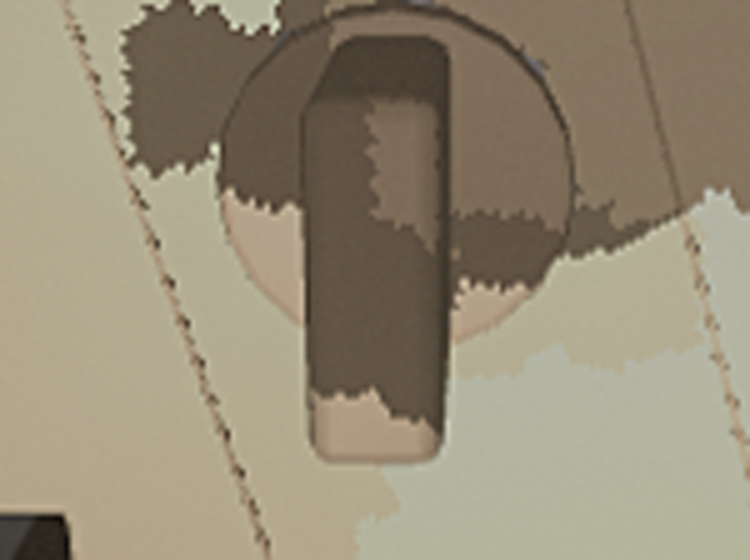

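The tab's top face is centred at (232.2,190.2) in the full picture, right where (525,-247) projects. I'll check its direction and plan the descent.

Run:
```python
from h import *
np.set_printoptions(precision=1,suppress=True)
g,D,S=load('g_wrist.png'),load('d_wrist.png'),load('a_scene.png')
c=lambda u,v:(157+u/5,134+v/5)
print(onz(g,*c(376,281),291),tri((g,*c(376,281)),(D,212,105.6)))
a,b=onz(g,*c(376,110),291),onz(g,*c(377.5,440),291);an=np.degrees(np.arctan2(*(b-a)[1::-1]));print(an,an+180)
plan((525,-247,485,149.5),(525,-247,418,149.5))
```

```text
[ 524.1 -246.8  291. ] (array([ 524.8, -247.8,  287.9]), [np.float64(0.26401381041551786), np.float64(0.26401381041556965)])
-31.064529498988946 148.93547050101105
[0.019, -0.07, 0.177] 0.013 rows> 0.8
[0.0, 0.0, 0.268] -0.0 rows> 1.1
```

```bash
python3 -m pendant '[[[0.02,-0.07,0.1],0.015],[[0.02,-0.07,0.17],0.015],[[0.02,-0.07,0.17],0.015],[[0.02,-0.07,0.17],0.015]]' 50 ; python3 -c "
from h import *
plan((524.8,-247.3,418,149.2))"
```

```text
t: 14.52
eef_pos: [524.3, -248.0, 487.7]
tool_rot: [3.141, 0.001, 2.606]
contact_force: [1.0, 0.7, 0.5]
width: 50.0
gripper_force: 0.0
[-0.0, 0.004, 0.279] 0.003 rows> 1.1
```

```bash
python3 -m pendant '[[[0,0.003,0.12],0],[[0,0.003,0.24],0],[[0,0.003,0.275],0],[[0,0.003,0.275],0],[[0,0.003,0.275],0]]' && python3 -m pendant '[[[0,0,0],0],[[0,0,0],0],[[0,0,0],0],[[0,0,0],0],[[0,0,0],0],[[0,0,0],0],[[0,0,0],0],[[0,0,0],0]]' 10 120; python3 -c "
from h import *
s=robot.sense();print(s['ft_torque'],s['joint_positions'][6])"
```

```text
t: 15.15
eef_pos: [524.0, -249.1, 419.7]
tool_rot: [3.141, 0.002, 2.603]
contact_force: [-1.1, -0.3, 1.2]
width: 49.9
gripper_force: 0.0
t: 16.15
eef_pos: [524.9, -247.3, 419.7]
tool_rot: [3.138, 0.002, 2.606]
contact_force: [1.9, 6.5, 5.5]
width: 18.3
gripper_force: 117.0
[ 1.14971546 -0.36161051 -0.02256648] 1.573195892360824
```

```bash
python3 -m pendant '[[[0,0.007,0],0.1],[[0,0.007,0],0.2],[[0,0.007,-0.002],0.35],[[0,0.007,-0.004],0.5]]'; python3 -c "
from h import *
s=robot.sense();print(s['contact_force'],s['ft_torque'],s['joint_positions'][6])"
```

```text
t: 16.65
eef_pos: [524.9, -247.3, 419.7]
tool_rot: [3.141, 0.001, 2.208]
contact_force: [2.1, -0.1, -1.8]
width: 18.8
gripper_force: 117.2
[ 2.14350931 -0.12975008 -1.79106966] [-0.01361609 -0.19618737  0.45743939] 1.1931134947591886
```

```bash
python3 -m pendant '[[[0,0,0],-0.19],[[0,0,-0.003],-0.38],[[0,0,-0.006],-0.57],[[0,0,-0.009],-0.76],[[0,0,-0.012],-0.95]]'; python3 -m pendant '[[[0,0,0],0.19],[[0,0,-0.003],0.38],[[0,0,-0.006],0.57],[[0,0,-0.009],0.76],[[0,0,-0.012],0.95]]'
```

```text
t: 17.27
eef_pos: [524.8, -246.8, 421.3]
tool_rot: [3.14, -0.001, 2.961]
contact_force: [2.4, 2.2, -8.6]
width: 18.9
gripper_force: 117.3
t: 17.9
eef_pos: [524.6, -247.1, 424.1]
tool_rot: [-3.14, -0.001, 2.206]
contact_force: [1.5, -0.5, -9.0]
width: 18.5
gripper_force: 118.3
```

```bash
python3 -m pendant '[[[0,0,0],-0.19],[[0,0,-0.002],-0.38],[[0,0,-0.005],-0.57],[[0,0,-0.008],-0.76],[[0,0,-0.011],-0.95],[[0,0,-0.011],-0.76],[[0,0,-0.013],-0.57],[[0,0,-0.016],-0.38],[[0,0,-0.019],-0.19],[[0,0,-0.022],0]]'; python3 -c "
from h import *
from h import *
g=snap('side','k_side.png');a=load('a_side.png')
d=np.abs(g['color'].astype(int)-a['color']).sum(2)[150:175,230:330];print((d>60).sum())"
```

```text
t: 19.15
eef_pos: [524.6, -247.1, 429.6]
tool_rot: [-3.14, -0.001, 2.206]
contact_force: [1.6, -1.3, -8.7]
width: 18.8
gripper_force: 118.5
601
```

```bash
python3 -m pendant '[[[0,0,0],-0.19],[[0,0,-0.002],-0.38],[[0,0,-0.005],-0.57],[[0,0,-0.008],-0.76],[[0,0,-0.011],-0.95],[[0,0,-0.011],-0.76],[[0,0,-0.013],-0.57],[[0,0,-0.016],-0.38],[[0,0,-0.019],-0.19],[[0,0,-0.022],0]]';python3 -m pendant '[[[0,0,0],-0.19],[[0,0,-0.002],-0.38],[[0,0,-0.005],-0.57],[[0,0,-0.008],-0.76],[[0,0,-0.011],-0.95],[[0,0,-0.011],-0.76],[[0,0,-0.013],-0.57],[[0,0,-0.016],-0.38],[[0,0,-0.019],-0.19],[[0,0,-0.022],0]]'
```

```text
t: 20.45
eef_pos: [524.6, -247.1, 435.3]
tool_rot: [-3.141, -0.001, 2.209]
contact_force: [1.2, -0.7, -9.5]
width: 18.7
gripper_force: 118.6
t: 21.7
eef_pos: [524.6, -247.1, 440.7]
tool_rot: [-3.141, -0.001, 2.209]
contact_force: [2.2, -0.3, -9.5]
width: 18.7
gripper_force: 118.4
```

```bash
python3 -m pendant '[[[0,0,0],-0.19],[[0,0,-0.002],-0.38],[[0,0,-0.005],-0.57],[[0,0,-0.008],-0.76],[[0,0,-0.011],-0.95],[[0,0,-0.011],-0.76],[[0,0,-0.013],-0.57],[[0,0,-0.016],-0.38],[[0,0,-0.019],-0.19],[[0,0,-0.022],0]]'; python3 -c "
from h import *
s=robot.sense();print(s['contact_force'],s['ft_torque'])"
```

```text
t: 22.95
eef_pos: [524.4, -247.5, 447.3]
tool_rot: [-3.141, -0.0, 2.208]
contact_force: [-0.3, -0.5, -3.2]
width: 18.9
gripper_force: 119.0
[-0.29982808 -0.53980718 -3.18329396] [0.02713577 0.00445731 0.03066491]
```

```bash
python3 -m pendant '[[[0,0,-0.03],0],[[0,0,-0.06],0],[[0,0,-0.1],0],[[0,0,-0.15],0],[[0,0,-0.25],0],[[0,0,-0.37],0],[[0,0,-0.37],0],[[0,0,-0.37],0]]'; python3 -c "
from h import *
plan((570,-60,540,130),(540,110,520,155),(491.5,176.5,345,174),(491.5,176.5,262,174))"
```

```text
t: 23.95
eef_pos: [524.5, -247.5, 539.2]
tool_rot: [-3.141, -0.0, 2.211]
contact_force: [0.1, 0.4, -2.7]
width: 18.8
gripper_force: 119.1
[0.493, 0.594, -0.003] -0.074 rows> 3.1
[0.598, 0.345, 0.08] -0.556 rows> 2.8
[0.288, 0.159, 0.7] -0.422 rows> 3.1
[0.0, 0.0, 0.332] -0.0 rows> 1.3
```

```bash
python3 -m pendant '[[[0.12,0.15,0],-0.02],[[0.25,0.3,0],-0.04],[[0.37,0.45,0],-0.06],[[0.49,0.59,0],-0.07],[[0.49,0.59,0],-0.07]]' && python3 -m pendant '[[[0.15,0.09,0.02],-0.15],[[0.3,0.17,0.04],-0.3],[[0.45,0.26,0.06],-0.45],[[0.6,0.345,0.08],-0.56],[[0.6,0.345,0.08],-0.56]]' && python3 -m pendant '[[[0.1,0.06,0.15],-0.15],[[0.2,0.11,0.3],-0.3],[[0.27,0.15,0.45],-0.42],[[0.288,0.159,0.58],-0.42],[[0.288,0.159,0.68],-0.42],[[0.288,0.159,0.7],-0.42],[[0.288,0.159,0.7],-0.42]]'
python3 - <<'E'
from h import *
snap('scene','j_scene.png');snap('side','j_side.png')
a=load('j_side.png')['color'][150:300,180:380];b=load('j_scene.png')['color'][205:325,240:400]
cv2.imwrite('pics/j.png',np.vstack([cv2.resize(i,(400,300),interpolation=cv2.INTER_CUBIC) for i in(a,b)])[...,::-1])
plan((491.5,176.5,258,174))
E
```

```text
t: 24.58
eef_pos: [570.9, -55.6, 537.6]
tool_rot: [-3.14, -0.003, 2.274]
contact_force: [0.6, -0.7, -2.7]
width: 18.9
gripper_force: 118.9
t: 25.2
eef_pos: [539.2, 113.4, 517.7]
tool_rot: [-3.141, -0.003, 2.713]
contact_force: [-0.1, 0.0, -2.3]
width: 18.3
gripper_force: 118.9
t: 26.08
eef_pos: [491.9, 174.9, 344.9]
tool_rot: [-3.141, -0.0, 3.034]
contact_force: [-0.1, 0.4, -1.9]
width: 18.7
gripper_force: 118.9
[0.003, 0.004, 0.351] -0.003 rows> 1.4
```

View pics/j.png

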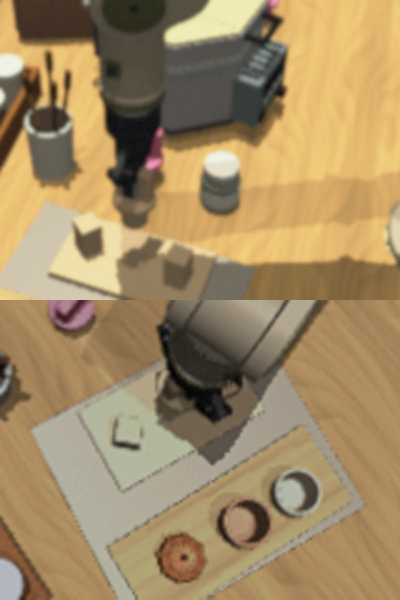

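The tumbler stands on the ware board between its neighbours, its rim centre at about (338,294) in the scene picture. The plug hangs between the posts, so I'll lower it now.

```bash
python3 -m pendant '[[[0,0.004,0.15],0],[[0,0.004,0.27],0],[[0,0.004,0.32],0],[[0,0.004,0.335],0],[[0,0.004,0.345],0],[[0,0.004,0.345],0]]' && python3 -m pendant '[[[0,0,0.005],0],[[0,0,0.01],0],[[0,0,0.01],0]]'
python3 -c "
from h import *
print(onz(load('j_scene.png'),338,293.8,100))"
```

```text
t: 26.92
eef_pos: [492.1, 176.8, 259.3]
tool_rot: [3.141, 0.001, 3.035]
contact_force: [0.3, -0.6, -2.6]
width: 18.5
gripper_force: 119.1
t: 27.3
eef_pos: [491.7, 176.8, 255.9]
tool_rot: [-3.141, -0.0, 3.035]
contact_force: [-0.1, 0.1, -3.0]
width: 19.0
gripper_force: 119.1
[518.08162722 356.90301022 100.        ]
```

```bash
python3 -m pendant '[[[0,0,0.003],0],[[0,0,0.006],0],[[0,0,0.006],0]]'; python3 -m pendant '[[[0,0,0.002],0],[[0,0,0.004],0],[[0,0,0.004],0]]'
```

```text
t: 27.68
eef_pos: [491.7, 176.8, 254.6]
tool_rot: [3.141, 0.0, 3.035]
contact_force: [-1.4, -0.8, 1.5]
width: 18.7
gripper_force: 119.7
t: 28.05
eef_pos: [491.8, 176.7, 254.6]
tool_rot: [3.141, 0.0, 3.035]
contact_force: [-4.6, -1.9, 11.4]
width: 18.6
gripper_force: 121.1
```

```bash
python3 -m pendant '[[[0,0,-0.003],0],[[0,0,-0.003],0]]' - 25; python3 -m pendant '[[[0,0,0],0],[[0,0,0],0],[[0,0,0],0],[[0,0,0],0]]' 50; python3 -m pendant '[[[0,0,-0.1],0],[[0,0,-0.3],0],[[0,0,-0.5],0],[[0,0,-0.75],0],[[0,0,-1],0],[[0,0,-1],0],[[0,0,-1],0]]';python3 -m pendant '[[[-0.8,0.2,0],0],[[-0.8,0.2,0],0],[[-0.8,0.2,0],0],[[-0.8,0.2,0],0],[[-0.8,0.2,0],0]]'
python3 - <<'E'
from h import *
snap('scene','l_scene.png');snap('side','l_side.png')
a=load('l_side.png')['color'][100:370,100:460];b=load('l_scene.png')['color'][75:345,120:480]
cv2.imwrite('pics/l.png',np.hstack([cv2.resize(np.vstack([i]),(400,300),interpolation=cv2.INTER_CUBIC) for i in(a,b)]+[])[...,::-1])
E
```

```text
t: 28.3
eef_pos: [491.8, 176.8, 254.6]
tool_rot: [3.141, 0.0, 3.035]
contact_force: [-3.3, -1.6, 6.3]
width: 18.6
gripper_force: 119.7
t: 28.8
eef_pos: [491.7, 176.7, 254.1]
tool_rot: [-3.141, -0.0, 3.035]
contact_force: [0.2, -0.4, 0.4]
width: 50.1
gripper_force: 0.0
t: 29.68
eef_pos: [491.7, 176.8, 503.9]
tool_rot: [3.142, -0.0, 3.035]
contact_force: [0.3, -0.3, 0.1]
width: 49.9
gripper_force: 0.0
t: 30.3
eef_pos: [697.6, 205.1, 499.3]
tool_rot: [-3.138, -0.006, 3.034]
contact_force: [0.1, 0.8, 0.1]
width: 50.1
gripper_force: 0.0
```

View pics/l.png

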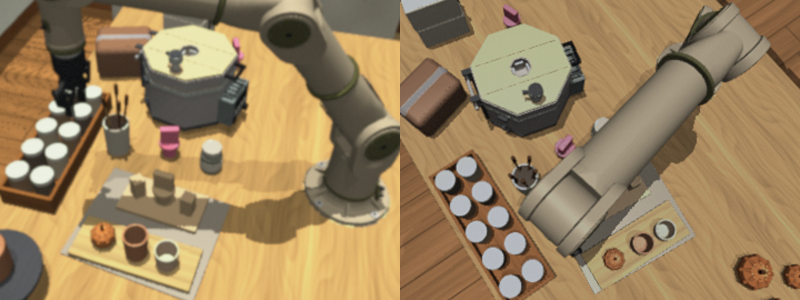

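The plug stands upright between the posts, at about (163,185) in the left half. The tumbler stands between the pumpkin and the planter, the vent is open, the lid is shut and everything else is where it was.

```bash
python3 -c "
from plant import finish_job
print(finish_job())"
```

```text
the job is handed in; nothing more can be done
None
```

I handed the job in at about 30 s: the tumbler stands in the free place on the ware board, the plug upright, foot down, in the free place on the kiln shelf, and the last picture shows the lid shut and the other pots, posts, crock and jar where they were.

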